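# Hang the tool caddy and hold the drying rail out over its drip tray

## Task

Hook the tool caddy onto the steel pull-out rail at its outer half, next to the handle, slide it along the rail inwards until it is centred on the mark (the pair of rings on the bar) and let go of it. Then squeeze the release button in the rail's handle and, keeping it squeezed, pull the rail out past its first stop to its second stop, the end of its travel, with the caddy riding along at the mark, and finish while still gripping the handle and holding the rail fully out: a spring draws it back if you let go. Leave the bowl, the jar and the clay block alone.

Things in the scene. Friction and masses are not known exactly. Their poses are not given: they have to be found in the camera images.
- caddy: loose tool caddy standing on the bench, about 0.26 kg: white open tray 70 (x) x 80 (y) x 50 mm high; a steel strip 24 mm wide (y) rises from it on its -x side to an inverted-V hook with a wooden tab on top, 207 mm high in all. Origin: centre of its underside, z up; y is the way the rail runs through the hook. Tools in it stay below 80 mm. x points roughly away from the robot.
- hook (a point): where the rail's centre line lies in the hook once the caddy hangs, 140 mm above the caddy's underside; axes as the caddy's. Legs 29 mm apart inside (x): the -x one runs down to the tray, the +x one ends 33 mm below this point. So lift this point 45 to 70 mm above the rail, bring the caddy over it from the robot's side (x as the mark's x), lower within 7 mm. A 45 degree roof centres it.
- caddy_tab (a point): centre of the caddy's wooden grip tab, 42 mm above point hook; tab 12 mm thick (x) x 24 mm wide (y), reaching 25 mm above and below this point; axes as the caddy's. Grip it across its thickness, from above.
- mark (a point): centre of the mark, on the rail's centre line 50 mm out from the mouth: midway between two dark rings (16 mm diameter, 32 mm apart, no hindrance to sliding). Moves with the rail. y outwards along the rail to the handle, z up, x across. Rail: level steel bar, 12 mm diameter, 200 mm above the bench, 200 mm bare between mouth and handle. The caddy hangs at the mark when point hook is here.
- handle (a point): centre of the black block handle on the rail's outer end, 175 mm from the mark along y; block 28 (x) x 50 (y) x 28 (z) mm; on its +x face the grey release button, 32 (y) x 20 (z) mm, stands 6.5 mm proud. Moves with the rail, axes as the mark's. Pinched from above across x (34.5 mm wide, 28.5 mm with the button in), the fingers press the button in.
- mouth (a point): centre of the housing's mouth from which the rail emerges, 200 mm above the bench; fixed; axes as the mark's. Housing 44 x 190 x 44 mm (collars 50 x 50) runs from it to -y, on a stand. A fixed white drip tray 115 x 140 mm, 18 mm high, lies on the bench under the rail, 90 to 230 mm out along +y.
- rail_rod (a joint): how far the rail is pulled out: 0 fully in (where it starts), catches at 0 and at the first stop 0.050 m, second stop and end of travel 0.100 m (no catch there). A spring draws it in with 3 to 4 N. With the button out the catch holds it; with the button in it slides freely.
- release (a joint): release button: 0 out, 0.006 m fully in; springs out; 3 N to start, 7 N fully in. The catch is free above 0.004 m.
- bowl: bystander: clay bowl, 104 mm across, 55 mm high, on the bench near the caddy; origin at its underside. Leave alone.
- slip_jar: bystander: white lidded jar, 64 mm across, 85 mm high, on the right; origin at its underside. Leave alone.
- clay_block: bystander: clay block 70 x 50 x 45 mm at the left; origin at its underside. Leave alone.
There are look-alikes about, which are no part of the job. Of the things that look like the caddy, take the one that is nearest to the robot's base at the start.

How it is judged:
By the outcome, as a careful person would: the job done as asked, in the order asked, and still so for the second after the job is handed in, while the arm keeps its last pose, push and grip.
It also fails if it takes over 54 s, if anything falls off the work surface, if the arm or the gripper's body presses on something with over 40 N, if the wrist force passes 120 N, or if a joint passes its speed limit or range.

## Robot

A 6-joint arm with a two-finger parallel gripper is mounted at the origin on the work surface. World frame = base frame: x ahead of the robot, y to its left, z up, the work surface at z = 0. Lengths are in m, angles in rad, forces in N, time in s.
With the tool pointing down it reaches from about 0.425 to 0.95 m from the base axis. Payload 3.5 kg.
Tool frame: the origin (TCP) lies midway between the tips of the shut fingers; the grasp point (between the pads) lies 19 mm behind it (ctrl.pinch_z is the distance from the TCP to the grasp point, in m); z points along the fingers, y is the line along which they close (so a half turn about z gives the same grasp; the last joint's range is limited). The gripper opens to 85 mm and grips with 20 to 120 N. Pads are 22 mm wide; open, the fingers measure 114 mm over their backs; the gripper's body (76 mm by 85 mm) begins 54 mm behind the grasp point. The pads swing forward as they close: fully open they stand 13 mm farther back than shut.
Start: joints at [-0.15, 0.286, 1.577, -0, 1.279, -0.15], TCP at [0.675, 0, 0.198] pointing down, gripper open.
Joint ranges: [-2.77, 2.77], [-0.9, 2.22], [0.21, 2.48], [-1.53, 4.67], [0.24, 2.81], [-2.84, 2.84]. Speed limits (rad/s): [2.79, 2.79, 3.14, 3.14, 3.14, 3.14].

## Interface

Orientations are given as a unit quaternion [x, y, z, w].
In Python, from plant import get_state, viewer, sign_off, ctrl gives the robot as it stands. The module is installed in compiled form; this text tells all that it offers.
- The arm moves only by the shell command python3 -m handwheel 'ROWS' [FORCE]. ROWS is JSON, a list that holds one entry, the list of rows, each a list of 5 numbers: the finger opening in m, from 0 to 0.0854, then the shift along the tool's x, y, z in m, then the turn about the tool's z in degrees. In form: [[[claw, x, y, z, spin], ...]]. A call has 1 to 12 rows; each row shifts and turns the commanded pose from where the row before left it, along the tool's axes as they then stand; what a row does not reach is not made up. A row lasts 1/12 s, in which the tool goes at most 41.7 mm and 7.16 degrees, less where a joint would pass 70% of its speed; a pose out of reach is approached as far as the arm can. A call is refused whole if a number of a shift passes 0.0417 or a number of a turn 7.16, either way. A call with a gripper value outside its range is refused whole. The fingers move at their own pace and stop on an object; FORCE is the grip in N (left out, the last holds). Time passes only in rows, so rows that do not move let the fingers close. It gives the time, the measured TCP pose, the force, the opening and the grip force at its end, in the units of the state.
- get_state(): the state, without advancing time (a new reading comes with each control period).
- viewer.read_camera(name): name is "scene" or "side" or "wrist"; returns the picture (384x512x3 uint8, blue, green, red); there is no depth.
- viewer.camera_params(name): a dict with "fov_y" (degrees; the focal length in pixels is half the picture's height over the tangent of half this angle, whatever the lens; pixels are square), "cx", "cy" (the principal point, pixels), "k1" (the pictures are not rectified: a ray, as slopes to the right and down, at radius r is drawn at 1 + k1 r^2 times it, then the intrinsics apply), "xyz" and "attitude" of the camera in the world; the wrist camera has in their place "hand_eye" (4x4, takes a point from camera to tool coordinates, whose origin is the TCP and whose axes are the flange's). Camera axes: x right, y up, looking along -z (the intrinsics and any distortion apply to the point x, -y, -z); pixel columns grow to the right and rows downward; lengths in m; the calibration is good to about 2 mm. A picture is of the moment at which its call begins: read the wrist's pose just before it. camera_params takes no time and is no camera call.
- sign_off(): hands the job in; it is judged then, once.
Trained networks look in the newest picture that a camera, given by its name, has taken for a name from the list of things; names that differ only in an ending like _2 or _b are one class to them, and where a whole thing is asked for, a point or a joint stands for the part that bears it (a point fixed in the world has none). Each returns a list of dicts, best first, with "confidence" (0 to 1); they miss things now and then, are a little off and sometimes report something else, mostly with a low value. They report only what shows in the picture. A call takes as long as a camera call. They do not tell look-alikes from the thing itself.
- viewer.look_for(camera, name): "extent" ([left, top, width, height] as shares, 0 to 1, of the picture: columns of its width, rows of its height, round what is visible of it).
- viewer.outline_of(camera, name): "mask" (384x512 bool, what is visible of it) and "extent" ([left, top, width, height] as shares, 0 to 1, of the picture: columns of its width, rows of its height, round what is visible of it).
- viewer.pinpoint(camera, name): "xy" ([column, row] as shares, 0 to 1, of the picture: columns of its width, rows of its height: a listed point, or the origin of a listed thing).
The state is a dict: "time": time; "qpos": joint angles; "dq": joint speeds; "joint_efforts": joint torques, N m; "eef_pos": TCP position; "tcp_rot": TCP orientation; "contact_force": force on the tool from outside, world axes, zero at the start; "wrist_torque": the same for the moment, N m; "opening": opening from 0.0 (shut) to 1.0 (fully open); "finger_force": force on a finger pad.
Only numpy, scipy, OpenCV 4.12 (cv2) and the standard library are available. Lean on these libraries where they do the work, as an engineer would, in place of code of your own. Each camera call takes 0.05 s, during which the arm holds its last target. There are 200 camera calls.

## Working session

There is one attempt and no reset: what is moved stays moved. The work goes in short steps, Python scripts to look and compute and a shell command to move; the robot and the scene stay as the last step left them, time stands still between calls to the robot, and variables do not carry over. Pictures are saved under pics/ and viewed, at most 10 in all, crops included, and the job is handed in when it is done.

```bash
mkdir -p pics
cat > h.py <<'E'
import numpy as np, cv2
from scipy.spatial.transform import Rotation as R
from plant import get_state, viewer, ctrl
def cam(n, st=None):
    p=viewer.camera_params(n); f=192/np.tan(np.radians(p["fov_y"])/2)
    if n=="wrist":
        st=st or get_state(); T=np.eye(4); T[:3,:3]=R.from_quat(st["tcp_rot"]).as_matrix(); T[:3,3]=st["eef_pos"]
        M=T@np.array(p["hand_eye"])
    else:
        M=np.eye(4); a=np.array(p["attitude"],float); M[:3,:3]=a if a.shape==(3,3) else R.from_quat(a).as_matrix(); M[:3,3]=p["xyz"]
    return dict(f=f,cx=p["cx"],cy=p["cy"],k1=p["k1"],M=M)
def ray(c,uv):
    d=np.array([(uv[0]-c["cx"])/c["f"],(uv[1]-c["cy"])/c["f"]]); s=d.copy()
    for _ in range(30): s=d/(1+c["k1"]*(s@s))
    v=c["M"][:3,:3]@np.array([s[0],-s[1],-1]); return c["M"][:3,3],v/np.linalg.norm(v)
def proj(c,X):
    p=c["M"][:3,:3].T@(np.asarray(X)-c["M"][:3,3]); s=np.array([p[0],-p[1]])/-p[2]
    s=s*(1+c["k1"]*(s@s)); return s*c["f"]+[c["cx"],c["cy"]]
def atz(c,uv,z):
    o,v=ray(c,uv); return o+v*(z-o[2])/v[2]
def tri(rs):
    A=np.zeros((3,3));b=np.zeros(3)
    for o,v in rs: P=np.eye(3)-np.outer(v,v);A+=P;b+=P@o
    x=np.linalg.solve(A,b); return x,[np.linalg.norm((np.eye(3)-np.outer(v,v))@(x-o)) for o,v in rs]
def pts(n,name,k=3):
    return [(np.array(d["xy"])*[512,384],d["confidence"]) for d in viewer.pinpoint(n,name)[:k]]
E
cat > a.py <<'E'
from h import *
ims=[]
for n in ["scene","side","wrist"]:
    ims.append(viewer.read_camera(n))
cv2.imwrite("pics/s1.png",np.hstack(ims[:2])[:, :] if 0 else cv2.resize(np.vstack([np.hstack(ims[:2]),np.hstack([ims[2],ims[2]*0])]),(800,600)))
print(viewer.camera_params("scene"));print(get_state())
for n in ["scene","side"]:
    c=cam(n); print(n,c["M"][:3,3])
    for name,z in [("hook",.14),("caddy",0),("caddy_tab",.182),("mark",.2),("handle",.2),("mouth",.2),("bowl",0),("slip_jar",0),("clay_block",0)]:
        print(name,[(uv.round(1).tolist(),round(cf,2),atz(c,uv,z).round(3).tolist()) for uv,cf in pts(n,name)])
E
python3 a.py
```

```text
{'fov_y': 57.11797878738835, 'cx': 258.5034404537317, 'cy': 184.9204704640855, 'k1': -0.08039247143450054, 'xyz': array([ 1.13074512, -0.55856713,  1.16335988]), 'attitude': array([0.2849034 , 0.12214341, 0.36325363, 0.87861131])}
{'time': 0.15, 'qpos': array([-1.50018097e-01,  2.86981760e-01,  1.57782731e+00,  9.46720444e-06,
        1.27860754e+00, -1.50016459e-01]), 'dq': array([-0.0015536 , -0.00087406, -0.00526984, -0.00057079,  0.00079035,
       -0.00208549]), 'joint_efforts': array([ 7.91554030e-04, -4.06602967e+01, -2.93140125e+01, -8.94972595e-05,
        3.96185191e-03, -2.97825103e-06]), 'eef_pos': array([6.74434016e-01, 1.05518247e-04, 1.97059193e-01]), 'tcp_rot': array([ 7.07108034e-01,  7.07104941e-01, -5.37595189e-04, -7.36688476e-04]), 'contact_force': array([ 0.3801606 , -0.11687072,  0.22264135]), 'wrist_torque': array([ 3.04460063e-02, -2.83910399e-05,  2.47821224e-02]), 'finger_force': 0.0, 'opening': 0.9973246622960262}
scene [ 1.13074512 -0.55856713  1.16335988]
hook [([273.2, 233.9], 0.97, [0.771, -0.143, 0.14]), ([193.7, 182.1], 0.87, [0.421, -0.193, 0.14]), 
[... 903 characters left out ...]
3, 279.9], 0.61, [0.428, -0.529, 0.14])]
caddy [([312.1, 213.2], 0.73, [0.78, -0.16, 0.0]), ([294.0, 324.4], 0.72, [0.428, -0.527, 0.0]), ([221.2, 250.6], 0.64, [0.422, -0.177, 0.0])]
caddy_tab [([223.9, 201.0], 0.73, [0.425, -0.197, 0.182]), ([299.9, 267.2], 0.6, [0.428, -0.536, 0.182])]
mark [([271.3, 167.9], 0.79, [0.629, -0.132, 0.2])]
handle [([237.4, 148.6], 0.8, [0.614, 0.042, 0.2])]
mouth [([280.9, 177.1], 0.88, [0.619, -0.196, 0.2]), ([235.7, 148.0], 0.19, [0.611, 0.049, 0.2])]
bowl [([173.6, 199.1], 0.88, [0.427, 0.172, 0.0])]
slip_jar [([261.3, 284.8], 0.89, [0.44, -0.366, 0.0]), ([220.5, 250.5], 0.39, [0.421, -0.175, 0.0])]
clay_block [([163.1, 179.5], 0.67, [0.454, 0.325, 0.0])]
```

View pics/s1.png

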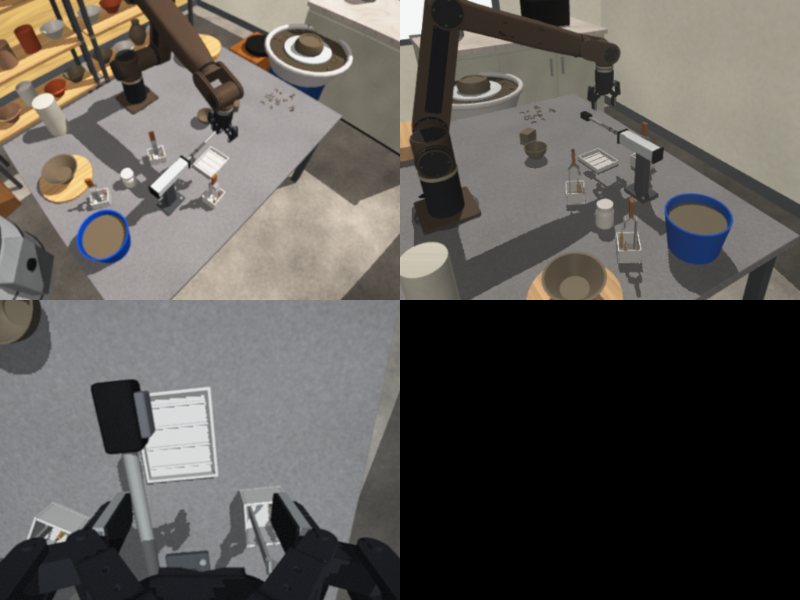

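The first picture shows three caddies. The nearest to the base is at about (0.42, -0.19). The rail handle is at (120, 415) in the wrist view with its button on the +x face, and the bar runs down and slightly right from it. Next I'll get the rail's direction from the wrist view and a first fix on the caddy.

```bash
cat > b.py <<'E'
from h import *
S,D,W=cam("scene"),cam("side"),cam("wrist")
print("handeye",np.round(viewer.camera_params("wrist")["hand_eye"],3).tolist(), viewer.camera_params("wrist")["fov_y"],ctrl.pinch_z)
for n,a,b in [("hook",(193.7,182.1),(222.4,214.6)),("tab",(193.6,174),(223.9,201)),("caddy",(201.6,203.1),(221.2,250.6)),("mark",(246.7,192.1),(271.3,167.9)),("handle",(280.8,162.2),(237.4,148.6)),("mouth",(238.6,208.5),(280.9,177.1))]:
    x,e=tri([ray(S,a),ray(D,b)]); print(n,x.round(4),np.round(e,4))
for uv in [(164,198),(190,333)]: print("bar",atz(W,uv,.2).round(4))
for nm in ["handle","mark"]: print(nm,[(p.round(1),round(c,2),atz(W,p,.2).round(4)) for p,c in pts("wrist",nm)])
g=cv2.cvtColor(viewer.read_camera("wrist"),cv2.COLOR_BGR2GRAY)
for r in (215,235,255,275,295): print(r,g[r,155:215].tolist()[::2])
E
python3 b.py
```

```text
handeye [[-0.001, 0.954, 0.298, 0.077], [1.0, 0.001, -0.0, 0.0], [-0.001, 0.298, -0.954, -0.176], [0.0, 0.0, 0.0, 1.0]] 64.06896411670935 0.0187
hook [ 0.4203 -0.1937  0.138 ] [0.0012 0.0012]
tab [ 0.4255 -0.1902  0.1818] [0.0046 0.0046]
caddy [ 4.233e-01 -1.825e-01 -1.000e-04] [0.0044 0.0044]
mark [ 0.6278 -0.1239  0.2021] [0.0074 0.0074]
handle [0.6168 0.0545 0.1982] [0.0053 0.0053]
mouth [ 0.639  -0.1708  0.182 ] [0.0013 0.0013]
bar [0.619  0.0188 0.2   ]
bar [ 0.6278 -0.0804  0.2   ]
handle [(array([156.8, 149. ]), 0.95, array([0.6177, 0.0482, 0.2   ]))]
mark []
215 [83, 82, 92, 125, 146, 160, 165, 166, 168, 157, 146, 130, 105, 124, 117, 192, 196, 132, 192, 216, 209, 202, 210, 220, 218, 214, 203, 199, 192, 186]
235 [84, 85, 81, 83, 90, 125, 145, 161, 167, 167, 168, 156, 146, 128, 119, 137, 115, 109, 107, 109, 123, 132, 130, 137, 140, 136, 133, 133, 133, 141]
255 [89, 34, 22, 18, 21, 13, 48, 118, 144, 159, 165, 169, 168, 159, 149, 129, 122, 140, 141, 137, 141, 145, 139, 138, 137, 139, 144, 146, 145, 142]
275 [16, 19, 17, 19, 21, 20, 13, 46, 92, 116, 142, 158, 167, 168, 169, 159, 149, 127, 125, 138, 136, 134, 134, 137, 140, 139, 135, 134, 136, 141]
295 [16, 19, 20, 21, 21, 54, 81, 78, 81, 80, 80, 106, 139, 156, 166, 169, 166, 157, 147, 127, 94, 81, 82, 78, 76, 83, 90, 83, 80, 78]
```

```bash
python3 -m handwheel '[[[0.06,0,0,-0.04,0],[0.06,0,0,-0.035,0],[0.06,0,0,-0.03,0],[0.06,-0.024,-0.028,0,0],[0.06,-0.024,-0.028,0,0],[0.06,-0.024,-0.028,0,0],[0.06,-0.024,-0.028,0,0],[0.06,-0.024,-0.028,0,0],[0.06,-0.024,-0.028,0,0],[0.06,-0.024,-0.028,0,0],[0.06,-0.024,-0.028,0,0],[0.06,-0.024,-0.028,0,0]]]' 30
cat > c.py <<'E'
from h import *
st=get_state(); im=viewer.read_camera("wrist"); W=cam("wrist",st)
cv2.imwrite("pics/w2.png",cv2.resize(im,(800,600)))
print(st["eef_pos"],st["tcp_rot"])
for nm,z in [("caddy_tab",.182),("caddy_tab",.207),("hook",.14),("caddy",0)]: print(nm,[(p.round(1),round(c,2),atz(W,p,z).round(4)) for p,c in pts("wrist",nm)])
E
python3 c.py
```

```text
time: 2.2
eef_pos: [0.4215, -0.2167, 0.3034]
tcp_rot: [0.707, 0.707, 0.0, 0.0]
contact_force: [0.1, -0.8, -0.7]
opening: 0.701
finger_force: 0.0
[ 0.4215041  -0.21667971  0.30335479] [7.06944644e-01 7.07268762e-01 4.35766972e-07 4.12263109e-04]
caddy_tab [(array([260.1, 142.6]), 0.83, array([ 0.424 , -0.1831,  0.182 ]))]
caddy_tab [(array([260.1, 142.6]), 0.83, array([ 0.4238, -0.1794,  0.207 ]))]
hook [(array([257. , 136.9]), 0.75, array([ 0.421, -0.183,  0.14 ]))]
caddy [(array([258.2, 127.7]), 0.86, array([ 0.4226, -0.1871,  0.    ])), (array([260.3, 310.6]), 0.84, array([ 0.4264, -0.5228,  0.    ])), (array([488.7, 101.3]), 0.8, array([ 0.7709, -0.1473,  0.    ]))]
```

View pics/w2.png

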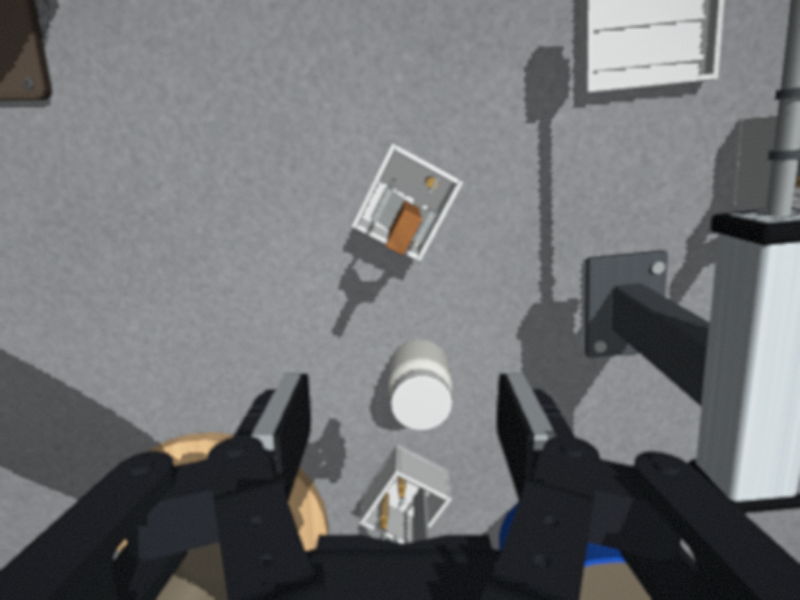

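The wrist picture shows the caddy at about (407, 203) with its tray corners at (395,147), (460,183), (420,258) and (353,228). It is yawed, with its orange tab at (405,228). The rail's rings are at (790,93) and (787,155). From these I'll compute the yaw, the tab position and the mark.

```bash
cat > d.py <<'E'
from h import *
W=cam("wrist"); s=.64
C=[atz(W,np.array(p)*s,.05)[:2] for p in [(395,147),(460,183),(420,258),(353,228)]]
C=np.array(C);print(C.round(4),C.mean(0).round(4))
yv=(C[0]-C[3])+(C[1]-C[2]); xv=(C[1]-C[0])+(C[2]-C[3])
print("yaw",np.degrees(np.arctan2(-yv[0],yv[1])),np.degrees(np.arctan2(xv[1],xv[0])),np.linalg.norm(yv)/2,np.linalg.norm(xv)/2)
im=viewer.read_camera("wrist"); b,g,r=[im[...,i].astype(int) for i in range(3)]
m=((r-b)>60)&(np.add.outer((np.arange(384)>125),0*np.arange(512))>0); m[:, :235]=0;m[:,285:]=0;m[170:]=0
v,u=np.nonzero(m); print("tab px",u.min(),u.max(),v.min(),v.max(),len(u)); 
# predict tab silhouette for fit
from scipy.optimize import least_squares
cu,cv_=u.mean(),v.mean()
def sil(x,y,yaw):
    a=np.radians(yaw);pts=[]
    for i in(-.006,.006):
        for j in(-.012,.012):
            for k in(-.025,.025):
                pts.append(proj(W,[x+i*np.cos(a)-j*np.sin(a),y+i*np.sin(a)+j*np.cos(a),.182+k]))
    M=np.zeros((384*4,512*4),np.uint8); h=cv2.convexHull((np.array(pts)*4).astype(np.int32)); cv2.fillConvexPoly(M,h,1); return M
best=None; m4=cv2.resize(m.astype(np.uint8),None,fx=4,fy=4,interpolation=0)
for yaw in range(-40,-15,4):
    for x in np.arange(.414,.436,.002):
        for y in np.arange(-.198,-.17,.002):
            M=sil(x,y,yaw); i=(M&m4).sum()/(M|m4).sum()
            if best is None or i>best[0]: best=(i,x,y,yaw)
print(best)
for p in [(790,93),(787,155),(788.5,124)]: print("ring",atz(W,np.array(p)*s,.2).round(4))
E
python3 d.py
python3 - <<'E'
import sys; sys.path.insert(0,'.')
from h import *
W=cam("wrist"); 
print(W["f"])
from scipy.spatial.transform import Rotation as R
st={"tcp_rot":[.707108,.707105,-.00054,-.00074],"eef_pos":[.67443,.0001,.19706]}
W=cam("wrist",st)
for p in [(170,215),(174,235),(180.5,255),(185.5,295)]: print(atz(W,p,.2).round(4))
print(proj(W,[.632,-.125,.2]))
E
```

```text
[[ 0.4171 -0.137 ]
 [ 0.4736 -0.1671]
 [ 0.4393 -0.2338]
 [ 0.379  -0.2062]] [ 0.4272 -0.186 ]
yaw -28.04536410403539 -26.280101918765855 0.07703413498764936 0.0651312141427867
tab px 246 267 131 162 384
(np.float64(0.7758002560819462), np.float64(0.422), np.float64(-0.186), -20)
ring [ 0.634  -0.1093  0.2   ]
ring [ 0.6398 -0.1416  0.2   ]
ring [ 0.6368 -0.1252  0.2   ]
306.8531420124642
[0.6214 0.0083 0.2   ]
[ 0.6228 -0.0049  0.2   ]
[ 0.6257 -0.0188  0.2   ]
[ 0.6267 -0.0485  0.2   ]
[200.33338142 383.20478191]
```

```bash
python3 -m handwheel '[[[0.055,0.031,0.001,0,0],[0.055,0,0,0.02,6.75],[0.055,0,0,0.02,6.75],[0.055,0,0,0.02,6.75],[0.055,0,0,0.02,6.75],[0.055,0,0,0.02,0],[0.055,0,0,0.02,0],[0.055,0,0,0.0172,0],[0.055,0,0,0,0],[0.0,0,0,0,0],[0.0,0,0,0,0],[0.0,0,0,0,0]]]' 40
python3 -m handwheel '[[[0.0,0,0,0,0],[0.0,0,0,0,0],[0.0,0,0,0,0]]]'
```

```text
time: 3.5
eef_pos: [0.4252, -0.1853, 0.1677]
tcp_rot: [0.852, 0.523, 0.001, 0.001]
contact_force: [-0.4, 0.4, -0.0]
opening: 0.225
finger_force: 0.0
time: 3.75
eef_pos: [0.4247, -0.1854, 0.1677]
tcp_rot: [0.853, 0.522, 0.001, 0.001]
contact_force: [-0.8, 2.0, 6.2]
opening: 0.122
finger_force: 40.8
```

```bash
python3 -m handwheel '[[[0.0,0,0,-0.01,0],[0.0,0,0,-0.02,0],[0.0,0,0,-0.02,-6.5],[0.0,0,0,-0.025,-6.5],[0.0,0,0,-0.025,-6.5],[0.0,0,0,-0.01,-6.5],[0.0,0,0,0,-6.5],[0.0,0.01,0.009,0,0],[0.0,0.02,0.018,0,0],[0.0,0.024,0.021,0,0],[0.0,0.024,0.021,0,0],[0.0,0.024,0.021,0,0]]]'
python3 -m handwheel '[[[0.0,0.024,0.021,0,0],[0.0,0.02,0.018,0,0],[0.0,0.01,0.009,0,0],[0.0,0,0,0,0],[0.0,0,0,0,0]]]'
cat > e.py <<'E'
from h import *
import sys
n=sys.argv[1]; st=get_state(); W=cam("wrist",st); w=viewer.read_camera("wrist"); sc=viewer.read_camera("side")
print(st["eef_pos"],st["tcp_rot"],st["qpos"].round(2))
cv2.imwrite("pics/%s.png"%n,cv2.resize(np.hstack([w,sc]),(800,300)))
for nm in ["mark","handle","hook"]: print(nm,[(p.round(1),round(c,2),atz(W,p,.2 if nm!="hook" else st["eef_pos"][2]-.0277).round(4)) for p,c in pts("wrist",nm)])
E
python3 e.py p3
```

```text
time: 4.75
eef_pos: [0.5038, -0.0736, 0.2751]
tcp_rot: [0.673, 0.74, -0.0, -0.001]
contact_force: [0.2, -0.4, -3.0]
opening: 0.121
finger_force: 39.7
time: 5.17
eef_pos: [0.5457, -0.0166, 0.2751]
tcp_rot: [0.672, 0.741, -0.001, -0.001]
contact_force: [-0.3, -0.7, -4.1]
opening: 0.122
finger_force: 39.7
[ 0.54573843 -0.01660076  0.27505342] [ 6.71871206e-01  7.40666499e-01 -1.33457927e-03 -6.63056474e-04] [-0.22 -0.05  1.8  -0.    1.39 -0.31]
mark []
handle [(array([356.3, 114.7]), 0.76, array([0.6177, 0.0532, 0.2   ]))]
hook [(array([254.5, 214.1]), 0.87, array([ 0.5439, -0.0202,  0.2474])), (array([438.4, 296.7]), 0.84, array([ 0.6934, -0.0754,  0.2474]))]
```

View pics/p3.png

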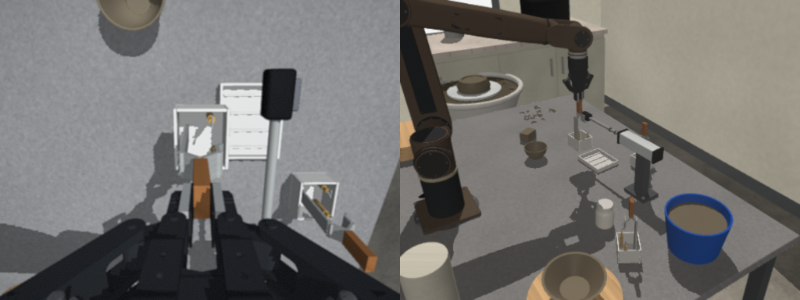

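The held caddy's tab is at (203,190). The rail bar runs from (272,120) to (268,215), with the handle at (279,93). I'll fit the bar's line from its edges.

```bash
cat > f.py <<'E'
from h import *
st=get_state(); W=cam("wrist",st); g=cv2.cvtColor(viewer.read_camera("wrist"),cv2.COLOR_BGR2GRAY)
for r in range(165,270,20): print(r,g[r,330:366].tolist())
E
python3 f.py
```

```text
165 [224, 223, 224, 223, 225, 224, 224, 226, 225, 224, 226, 225, 197, 143, 99, 94, 113, 126, 140, 149, 159, 169, 173, 177, 178, 176, 178, 201, 223, 224, 195, 163, 149, 146, 146, 144]
185 [219, 218, 219, 219, 219, 220, 220, 220, 220, 222, 209, 167, 113, 94, 104, 121, 137, 148, 157, 166, 176, 179, 179, 178, 176, 192, 218, 223, 195, 163, 150, 149, 149, 146, 146, 148]
205 [136, 137, 138, 137, 137, 128, 119, 121, 117, 108, 89, 85, 94, 113, 131, 144, 155, 166, 175, 180, 180, 182, 174, 160, 152, 148, 149, 150, 150, 150, 150, 149, 152, 150, 153, 151]
225 [147, 148, 147, 146, 149, 154, 153, 147, 121, 96, 96, 111, 127, 140, 152, 162, 173, 179, 182, 183, 175, 164, 155, 150, 148, 148, 146, 146, 146, 150, 151, 152, 151, 149, 149, 149]
245 [155, 151, 149, 148, 147, 142, 126, 101, 94, 104, 123, 137, 148, 160, 169, 178, 180, 181, 176, 166, 156, 152, 154, 154, 151, 151, 145, 132, 106, 89, 86, 86, 88, 89, 89, 86]
265 [149, 146, 143, 144, 139, 115, 94, 97, 114, 131, 144, 155, 166, 173, 178, 180, 176, 166, 153, 150, 147, 148, 145, 140, 127, 105, 91, 89, 89, 90, 89, 87, 89, 86, 87, 85]
```

Run:
```python
from h import *
W=cam("wrist"); P=np.array([atz(W,p,.2)[:2] for p in [(349.9,165),(348.1,185),(344.7,225),(341.4,265)]]); print(P.round(4))
k=np.polyfit(P[:,1],P[:,0],1); print("yaw",np.degrees(np.arctan(-k[0])),"x at y=-.0105",np.polyval(k,-.0105),"mark x",np.polyval(k,-.125))
t=R.from_quat(get_state()["tcp_rot"]).as_matrix(); print(t.round(3)); 
tgt=np.array([np.polyval(k,-.0105),-.0105]); d=tgt-get_state()["eef_pos"][:2]; print(d, t[:2,:2].T@d)
```

```text
[[ 0.6211  0.0112]
 [ 0.6227 -0.0062]
 [ 0.6264 -0.0431]
 [ 0.6306 -0.0833]]
yaw 5.744038558580198 x at y=-.0105 0.6232197372311132 mark x 0.6347372469496678
[[-0.094  0.996  0.   ]
 [ 0.996  0.094 -0.   ]
 [-0.     0.    -1.   ]]
[0.0772257  0.00693362] [-0.00037976  0.07753541]
```

```bash
python3 -m handwheel '[[[0.0,0,0.01,-0.005,0],[0.0,0,0.018,0,0],[0.0,0,0.02,0,0],[0.0,0,0.018,0,0],[0.0,0,0.0115,0,0],[0.0,0,0,0,0],[0.0,0,0,0.01,0],[0.0,0,0,0.014,0],[0.0,0,0,0.01,0],[0.0,0,0,0.006,0],[0.0,0,0,0.006,0],[0.0,0,0,0,0]]]'
python3 e.py p4
```

```text
time: 6.47
eef_pos: [0.6223, -0.0089, 0.2326]
tcp_rot: [0.672, 0.74, -0.001, -0.001]
contact_force: [-0.2, -0.1, -3.1]
opening: 0.121
finger_force: 39.7
[ 0.62231625 -0.00890524  0.23256103] [ 0.67241099  0.74017612 -0.00088291 -0.00141523] [-0.18  0.15  1.67  0.    1.32 -0.27]
mark [(array([260. , 340.3]), 0.59, array([ 0.6355, -0.1273,  0.2   ]))]
handle [(array([258.5, 123.4]), 0.86, array([0.6173, 0.0503, 0.2   ]))]
hook [(array([257.1, 209.8]), 0.76, array([ 0.6219, -0.009 ,  0.2049]))]
```

View pics/p4.png

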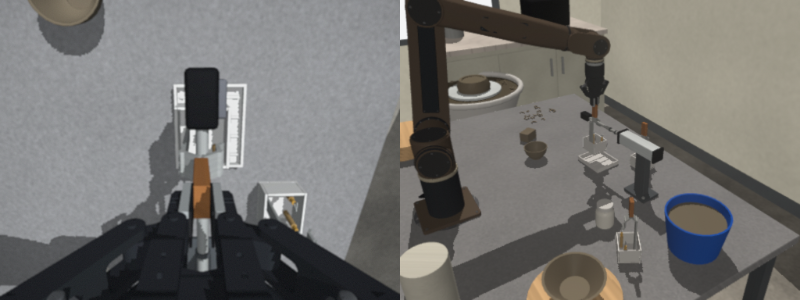

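The picture shows the hook straddling the bar just inboard of the handle. The arm is still carrying the caddy's weight, so I'll lower until the roof touches.

```bash
python3 -m handwheel '[[[0.0,0,0,0.003,0],[0.0,0,0,0,0],[0.0,0,0,0,0]]]'
python3 -m handwheel '[[[0.0,0,0,0.002,0],[0.0,0,0,0,0],[0.0,0,0,0,0]]]'
```

```text
time: 6.97
eef_pos: [0.6234, -0.009, 0.2318]
tcp_rot: [0.672, 0.74, -0.0, -0.0]
contact_force: [-0.5, 1.0, -2.5]
opening: 0.124
finger_force: 39.7
time: 7.22
eef_pos: [0.6234, -0.009, 0.2296]
tcp_rot: [0.672, 0.74, -0.0, -0.0]
contact_force: [-0.2, 0.3, -2.9]
opening: 0.118
finger_force: 39.7
```

```bash
python3 -m handwheel '[[[0.0,0,0,0.0015,0],[0.0,0,0,0,0],[0.0,0,0,0,0]]]'
python3 -m handwheel '[[[0.0,0,0,0.0015,0],[0.0,0,0,0,0],[0.0,0,0,0,0]]]'
```

```text
time: 7.47
eef_pos: [0.6234, -0.009, 0.2283]
tcp_rot: [0.672, 0.74, -0.0, -0.0]
contact_force: [-0.8, 0.4, -3.0]
opening: 0.126
finger_force: 39.7
time: 7.72
eef_pos: [0.6237, -0.0091, 0.2273]
tcp_rot: [0.672, 0.74, 0.0, 0.0]
contact_force: [-0.7, -0.2, -1.3]
opening: 0.125
finger_force: 39.9
```

```bash
python3 -m handwheel '[[[0.0,0,0,0.0008,0],[0.0,-0.008,0,0,0],[0.0,-0.016,0,0,0],[0.0,-0.018,0,0,0],[0.0,-0.018,0,0,0],[0.0,-0.018,0,0,0],[0.0,-0.016,0,0,0],[0.0,-0.012,0,0,0],[0.0,-0.006,0,0,0],[0.0,0,0,0,0],[0.0,0,0,0,0]]]'
cat > g.py <<'E'
from h import *
import sys
st=get_state(); print(st["eef_pos"],st["contact_force"].round(1))
sc=viewer.read_camera("scene"); sd=viewer.read_camera("side"); S,D=cam("scene"),cam("side")
for nm in ["hook","mark","caddy_tab","handle"]:
    print(nm,[(p.round(1),round(c,2)) for p,c in pts("scene",nm,4)],[(p.round(1),round(c,2)) for p,c in pts("side",nm,4)])
h=[.635,-.1245,.2]; a=proj(S,h); b=proj(D,h); print(a,b)
cr=lambda im,p,k: cv2.resize(im[int(p[1])-35:int(p[1])+40,int(p[0])-33:int(p[0])+33],(396,450),interpolation=cv2.INTER_CUBIC)
cv2.imwrite("pics/%s.png"%sys.argv[1],np.hstack([cr(sc,a,1),cr(sd,b,1)]))
E
python3 g.py p5
```

```text
time: 8.63
eef_pos: [0.6352, -0.1209, 0.2277]
tcp_rot: [0.672, 0.74, 0.001, 0.001]
contact_force: [0.8, 4.0, 5.0]
opening: 0.123
finger_force: 41.0
[ 0.63522798 -0.12092638  0.2277384 ] [0.8 4.  5. ]
hook [(array([118. , 240.1]), 0.8), (array([270.8, 233.2]), 0.77), (array([247.6, 193.8]), 0.59)] [(array([310.7, 175.8]), 0.67), (array([267.1, 168.1]), 0.62)]
mark [(array([248.6, 196.2]), 0.74)] [(array([271.1, 166.7]), 0.54)]
caddy_tab [(array([246.8, 186.8]), 0.97), (array([273.6, 228.8]), 0.71), (array([113.8, 232.8]), 0.62), (array([238.8, 207.9]), 0.48)] [(array([299.7, 263.1]), 0.7), (array([309.9, 166.9]), 0.66), (array([270.2, 153.6]), 0.61)]
handle [(array([281.1, 162.4]), 0.61)] [(array([236.8, 147.5]), 0.72)]
[247.77413776 196.04999507] [271.49245444 166.43717878]
```

View pics/p5.png

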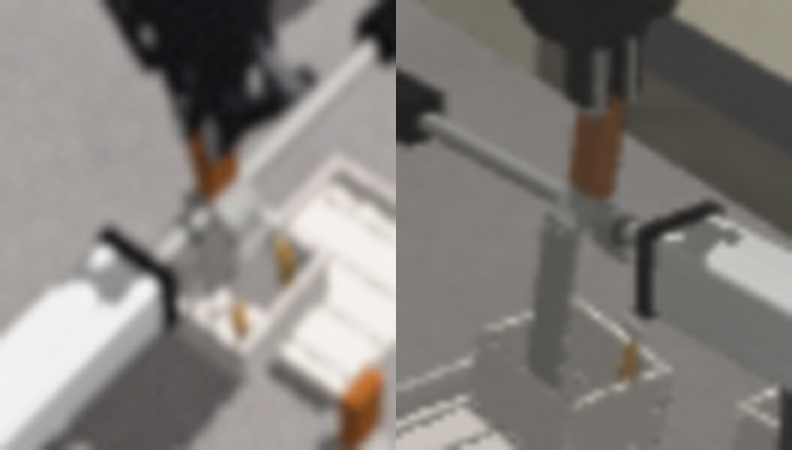

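The crop shows the hook on the bar with the inner ring clear of the strip at about (628,232), close to the target. I'll go about 4 mm further in, let go, back off upwards and measure with the wrist camera.

```bash
python3 -m handwheel '[[[0.0,-0.0035,0,0,0],[0.0,0,0,0,0],[0.0,0,0,-0.001,0],[0.03,0,0,0,0],[0.03,0,0,0,0],[0.03,0,0,0,0],[0.03,0,0,-0.015,0],[0.03,0,0,-0.03,0],[0.03,0,0,-0.035,0],[0.03,-0.015,0.02,-0.03,0],[0.03,-0.02,0.03,0,0],[0.03,-0.015,0.01,0,0]]]'
cat > k.py <<'E'
from h import *
import sys
viewer.read_camera("wrist"); viewer.read_camera("wrist")
st=get_state(); W=cam("wrist",st); w=viewer.read_camera("wrist")
print(st["eef_pos"],st["tcp_rot"])
for nm in ["mark","hook","caddy_tab","handle"]: print(nm,[(p.round(1),round(c,2),atz(W,p,.2 if nm!="caddy_tab" else .242).round(4)) for p,c in pts("wrist",nm)])
a=proj(W,[.635,-.1245,.2]).astype(int); print(a)
x0,y0=max(a[0]-60,0),max(a[1]-45,0); print("crop",x0,y0)
cv2.imwrite("pics/%s.png"%sys.argv[1],cv2.resize(w[y0:y0+90,x0:x0+120],(800,600),interpolation=cv2.INTER_CUBIC))
E
python3 k.py p6
```

```text
time: 10.13
eef_pos: [0.702, -0.1698, 0.3402]
tcp_rot: [0.672, 0.74, 0.001, 0.004]
contact_force: [0.1, -0.4, -1.8]
opening: 0.351
finger_force: 0.0
[ 0.69996566 -0.17092358  0.33524821] [ 6.73223338e-01  7.39438314e-01 -1.13895752e-03 -1.38669750e-04]
mark [(array([196.6, 122.7]), 0.83, array([ 0.6348, -0.1256,  0.2   ]))]
hook [(array([194.7, 107.4]), 0.78, array([ 0.6324, -0.1111,  0.2   ])), (array([323.6, 146. ]), 0.74, array([ 0.7639, -0.1369,  0.2   ]))]
caddy_tab [(array([326.7, 149.4]), 0.93, array([ 0.7576, -0.1338,  0.242 ])), (array([187.3, 109.4]), 0.67, array([ 0.6344, -0.1109,  0.242 ]))]
handle []
[196 121]
crop 136 76
```

View pics/p6.png

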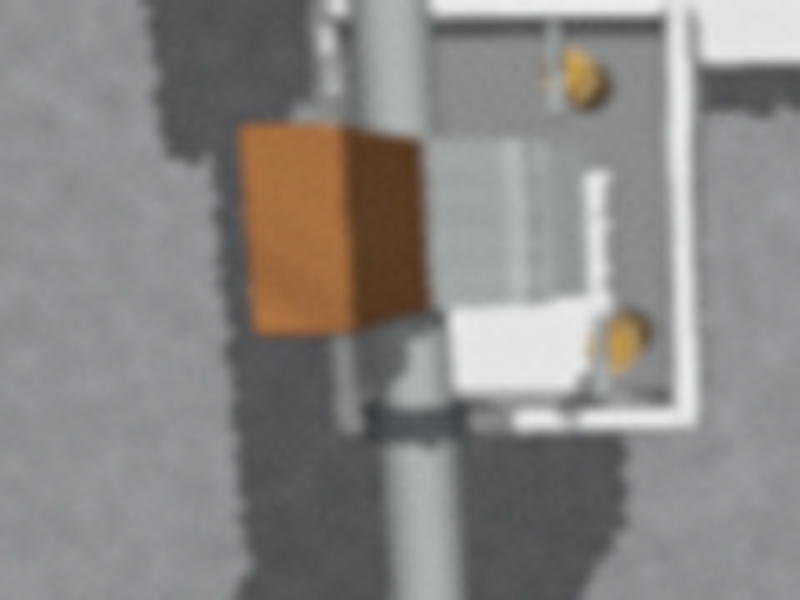

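The crop shows the inner ring at (418,418). The outer ring is hidden beneath the tab, whose top face is centred near (299,230). So the caddy hangs short of the mark, and I'll work out by how much.

Run:
```python
from h import *
W=cam("wrist"); u=np.array([-.1001,.995])
f=lambda p,z: atz(W,np.array([136,76])+np.array(p)/6.667,z)[:2]
ring=f((418,420),.2); mark=ring+.016*u; print("ring",ring.round(4),"mark",mark.round(4))
for nm,p,z in [("tabtop",(299,230),.267),("tabtop out",(292,126),.267),("tabtop in",(304,333),.267),("tab low out",(415,140),.217),("tab low in",(430,308),.217)]:
    q=f(p,z); print(nm,q.round(4),"s=%.4f"%((q-mark)@u))
print((get_state()["eef_pos"][:2]-mark)@u, R.from_quat(get_state()["tcp_rot"]).as_euler("zyx",degrees=True))
```

```text
ring [ 0.6357 -0.1383] mark [ 0.6341 -0.1224]
tabtop [ 0.633  -0.1073] s=0.0151
tabtop out [ 0.6319 -0.0958] s=0.0266
tabtop in [ 0.6338 -0.1191] s=0.0033
tab low out [ 0.6368 -0.0971] s=0.0248
tab low in [ 0.6398 -0.1197] s=0.0020
-0.05131953034566572 [-9.55231334e+01 -4.56293338e-02 -1.79996690e+02]
```

```bash
python3 -m handwheel '[[[0.04,0.012,-0.011,0,0],[0.04,0.02,-0.018,0,0],[0.04,0.02,-0.018,0,0],[0.04,0.0116,-0.010,0,0],[0.04,0.005,-0.004,0.01,0],[0.04,0,0,0.02,0],[0.04,0,0,0.01,0],[0.04,0,0,0,0],[0.04,0,0,0,0]]]' 60
```

```text
time: 11.23
eef_pos: [0.6312, -0.1053, 0.2963]
tcp_rot: [0.672, 0.74, -0.0, -0.001]
contact_force: [-0.2, 0.1, 0.1]
opening: 0.472
finger_force: 0.0
```

```bash
python3 -m handwheel '[[[0.04,-0.0033,0.0012,0.015,0],[0.04,0,0,0.02,0],[0.04,0,0,0.02,0],[0.04,0,0,0.0118,0],[0.04,0,0,0,0],[0,0,0,0,0],[0,0,0,0,0],[0,0,0,0,0],[0,0,0,0,0]]]' 60
```

```text
time: 11.98
eef_pos: [0.6343, -0.1091, 0.2326]
tcp_rot: [0.672, 0.74, 0.001, 0.002]
contact_force: [0.0, 0.2, 1.9]
opening: 0.081
finger_force: 58.7
```

```bash
python3 -m handwheel '[[[0,0,0,0,0],[0,-0.003,0,0,0],[0,-0.004,0,0,0],[0,-0.004,0,0,0],[0,-0.003,0,0,0],[0,0,0,0,0],[0,0,0,0,0]]]'
```

```text
time: 12.57
eef_pos: [0.6363, -0.1218, 0.2341]
tcp_rot: [0.672, 0.74, 0.003, 0.001]
contact_force: [-0.3, 4.2, 8.8]
opening: 0.072
finger_force: 59.0
```

```bash
python3 -m handwheel '[[[0.03,0,0,0,0],[0.03,0,0,0,0],[0.03,0,0,0,0],[0.03,0,0,0,0],[0.03,0,0,-0.015,0],[0.03,0,0,-0.03,0],[0.03,0,0,-0.035,0],[0.03,-0.015,0.02,-0.03,0],[0.03,-0.02,0.03,0,0],[0.03,-0.015,0.01,0,0],[0.03,0,0,0,0],[0.03,0,0,0,0]]]' 40
python3 k.py p7
```

```text
time: 13.57
eef_pos: [0.699, -0.1673, 0.3382]
tcp_rot: [0.673, 0.74, -0.001, -0.002]
contact_force: [0.6, 0.0, 0.9]
opening: 0.351
finger_force: 0.0
[ 0.69854105 -0.16624957  0.33927233] [ 6.72343302e-01  7.40238659e-01 -3.16260904e-04 -1.05465793e-03]
mark [(array([198.9, 127.1]), 0.82, array([ 0.6349, -0.1253,  0.2   ]))]
hook [(array([198.9, 117.8]), 0.86, array([ 0.6345, -0.1161,  0.2   ])), (array([322.8, 152.5]), 0.73, array([ 0.7636, -0.139 ,  0.2   ]))]
caddy_tab [(array([326.9, 155.1]), 0.79, array([ 0.758 , -0.1344,  0.242 ])), (array([190.4, 119.5]), 0.56, array([ 0.6349, -0.1147,  0.242 ]))]
handle []
[199 126]
crop 139 81
```

View pics/p7.png

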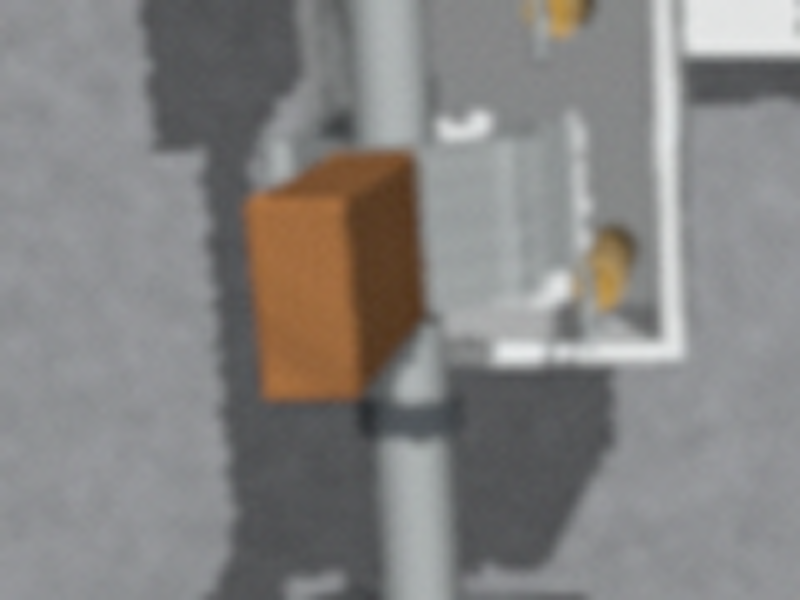

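This crop shows the caddy tilted about the bar. The tab has moved inward (top face centre at (305,297)) and the tray outward, with the ring at (410,415). The hook itself barely slid. I'll check whether it is swinging or stuck.

```bash
cat > t.py <<'E'
from h import *
def tab(show=True):
    st=get_state(); W=cam("wrist",st); im=viewer.read_camera("wrist").astype(int)
    m=((im[...,2]-im[...,0])>50).astype(np.uint8); a=proj(W,[.634,-.115,.24]); n,l,s,c=cv2.connectedComponentsWithStats(m)
    i=max(range(1,n),key=lambda i:s[i,4]-8*np.linalg.norm(c[i]-a)); k=l==i
    v,u=np.nonzero(k); print("tab blob",s[i],c[i].round(1))
    # bright top face
    t=k&(im[...,2]>np.percentile(im[...,2][k],50)); v,u=np.nonzero(t); p=(u.mean(),v.mean()); q=atz(W,p,.267)
    g=im.sum(2); print("top",np.round(p,1),q.round(4)); return q
if __name__=="__main__": tab()
E
for i in 1 2; do python3 t.py; python3 -m handwheel '[[[0.03,0,0,0,0],[0.03,0,0,0,0],[0.03,0,0,0,0]]]' | head -1; done; python3 t.py
```

```text
tab blob [175 100  26  31 670] [186.7 114.6]
top [183.  113.1] [ 0.6343 -0.108   0.267 ]
time: 14.22
tab blob [175 101  25  31 681] [186.5 115.5]
top [182.7 114. ] [ 0.6344 -0.1092  0.267 ]
time: 14.52
tab blob [175 102  25  32 678] [186.7 116.7]
top [182.9 116.1] [ 0.6347 -0.111   0.267 ]
```

It was a swing, and it has now settled with the hook still about 13 mm short. I'll regrip with a small opening so the pads hardly swing, then lift slightly so there is no jam while sliding.

```bash
python3 -m handwheel '[[[0.028,0.012,-0.012,0,0],[0.028,0.02,-0.02,0,0],[0.028,0.0195,-0.0195,0,0],[0.028,0.01,-0.01,0.015,0],[0.028,0,0,0.01,0],[0.028,0,0,0.005,0],[0.028,0,0,0,0],[0.028,0,0,0,0]]]' 40
python3 t.py
```

```text
time: 15.23
eef_pos: [0.6325, -0.1121, 0.3095]
tcp_rot: [0.673, 0.74, -0.0, -0.001]
contact_force: [-0.5, -0.9, 0.8]
opening: 0.327
finger_force: 0.0
tab blob [252 173  16  45 641] [259.7 196. ]
top [260.2 200.9] [ 0.6343 -0.1105  0.267 ]
```

```bash
python3 -m handwheel '[[[0.028,0.0015,0.0015,0.015,0],[0.028,0,0,0.022,0],[0.028,0,0,0.022,0],[0.028,0,0,0.0185,0],[0.028,0,0,0,0],[0.0,0,0,0,0],[0.0,0,0,0,0],[0.0,0,0,0,0],[0.0,0,0,0,0]]]'
python3 -m handwheel '[[[0.0,0,0,-0.003,0],[0.0,0,0,0,0],[0.0,0,0,0,0]]]'
```

```text
time: 16.03
eef_pos: [0.6346, -0.1102, 0.2351]
tcp_rot: [0.672, 0.74, 0.001, 0.002]
contact_force: [0.4, 0.3, 0.1]
opening: 0.001
finger_force: 0.0
time: 16.28
eef_pos: [0.6338, -0.1098, 0.2368]
tcp_rot: [0.672, 0.74, 0.0, 0.001]
contact_force: [-0.2, -0.6, -0.1]
opening: 0.005
finger_force: 0.0
```

```bash
python3 e.py p8; python3 t.py
```

```text
[ 0.63382368 -0.10979723  0.23680876] [6.72331907e-01 7.40249396e-01 3.39218529e-04 7.23322800e-04] [-0.33  0.19  1.62  0.    1.33 -0.43]
mark []
handle []
hook [(array([259.2, 207.9]), 0.91, array([ 0.6349, -0.1084,  0.2091])), (array([399.5, 232.1]), 0.74, array([ 0.7384, -0.1175,  0.2091]))]
tab blob [246 202  20  32 556] [255.9 218. ]
top [258.6 219.1] [ 0.6323 -0.0925  0.267 ]
```

View pics/p8.png

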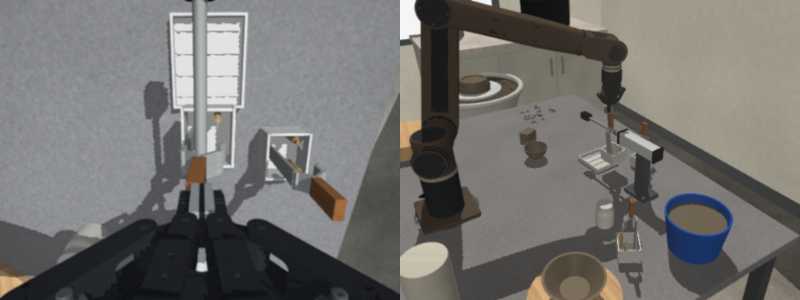

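The fingers closed inboard of the tab: in the wrist view the tab is at (197,170), just outboard of the fingertips. I'll compute where it stands.

```bash
cat > s.py <<'E'
from h import *
u=np.array([-.0958,.9954,0]);x=np.array([.9954,.0958,0])
def rows(W,c,tilt=0):
    # c: hook point; tilt about x, positive = tab outward
    t=np.radians(tilt); out=[]
    uu=u*np.cos(t)+np.array([0,0,-np.sin(t)]); zz=np.array([0,0,np.cos(t)])+u*np.sin(t)
    P=[proj(W,c+i*x*.006+j*uu*.012+k*zz) for i in(-1,1) for j in(-1,1) for k in(.017,.067)]
    P=np.array(P); return P[:,1].min().round(1),P[:,1].max().round(1),P[:,0].min().round(1),P[:,0].max().round(1)
if __name__=="__main__":
    q=[.6725,.7402,0,0]
    W1=cam("wrist",{"tcp_rot":q,"eef_pos":[.6325,-.1121,.3095]}); W2=cam("wrist")
    M=np.array([.6345,-.1235,.2])
    for s in (.005,.008,.011,.014,.017): print(s,"at15.2 (173-218)",rows(W1,M+s*u))
    for s in (.008,.014,.02):
        for t in (0,8,16,24): print(s,t,"now (202-234, 246-266)",rows(W2,M+s*u,t))
    g=get_state(); print("tip",proj(W2,g["eef_pos"]))
E
python3 s.py
```

```text
0.005 at15.2 (173-218) (np.float64(178.5), np.float64(225.3), np.float64(250.7), np.float64(266.7))
0.008 at15.2 (173-218) (np.float64(175.3), np.float64(221.7), np.float64(250.6), np.float64(266.7))
0.011 at15.2 (173-218) (np.float64(172.0), np.float64(218.1), np.float64(250.6), np.float64(266.8))
0.014 at15.2 (173-218) (np.float64(168.8), np.float64(214.5), np.float64(250.6), np.float64(266.8))
0.017 at15.2 (173-218) (np.float64(165.5), np.float64(210.8), np.float64(250.5), np.float64(266.8))
0.008 0 now (202-234, 246-266) (np.float64(205.9), np.float64(279.3), np.float64(245.5), np.float64(268.6))
0.008 8 now (202-234, 246-266) (np.float64(201.8), np.float64(264.9), np.float64(245.4), np.float64(268.6))
0.008 16 now (202-234, 246-266) (np.float64(198.1), np.float64(248.5), np.float64(245.4), np.float64(268.6))
0.008 24 now (202-234, 246-266) (np.float64(184.7), np.float64(230.8), np.float64(245.4), np.float64(268.6))
0.014 0 now (202-234, 246-266) (np.float64(197.4), np.float64(269.6), np.float64(245.3), np.float64(268.7))
0.014 8 now (202-234, 246-266) (np.float64(193.4), np.float64(254.8), np.float64(245.2), np.float64(268.8))
0.014 16 now (202-234, 246-266) (np.float64(189.7), np.float64(238.1), np.float64(245.3), np.float64(268.7))
0.014 24 now (202-234, 246-266) (np.float64(173.6), np.float64(221.7), np.float64(245.3), np.float64(268.8))
0.02 0 now (202-234, 246-266) (np.float64(188.8), np.float64(259.7), np.float64(245.2), np.float64(268.9))
0.02 8 now (202-234, 246-266) (np.float64(184.8), np.float64(244.5), np.float64(245.1), np.float64(268.9))
0.02 16 now (202-234, 246-266) (np.float64(180.2), np.float64(227.4), np.float64(245.1), np.float64(268.8))
0.02 24 now (202-234, 246-266) (np.float64(162.3), np.float64(213.4), np.float64(245.1), np.float64(268.9))
tip [257.47522932 225.49369699]
```

```bash
python3 -m handwheel '[[[0.028,0,0,0,0],[0.028,0,0,0,0],[0.028,0,0,0,0],[0.028,0,0,-0.02,0],[0.028,0,0,-0.03,0],[0.028,0,0,-0.025,0],[0.028,0,0,0,0],[0.028,0,0,0,0]]]'
cat > v.py <<'E'
from h import *; from s import *
from t import tab
tab(); W=cam("wrist"); M=np.array([.6345,-.1235,.2])
for s in (.005,.01,.015): print(s,rows(W,M+s*u))
print(get_state()["eef_pos"])
E
python3 v.py; python3 -m handwheel '[[[0.028,0,0,0,0],[0.028,0,0,0,0]]]' |head -1; python3 v.py
python3 - <<'E'
import sys; sys.path.insert(0,'.')
from h import *
w=viewer.read_camera("wrist")[90:330,180:340]
s=viewer.read_camera("side")[120:200,235:315]
cv2.imwrite("pics/p9.png",np.hstack([cv2.resize(w,(400,600),interpolation=cv2.INTER_CUBIC),cv2.copyMakeBorder(cv2.resize(s,(400,400),interpolation=cv2.INTER_CUBIC),0,200,0,0,0)]))
E
```

```text
time: 17.25
eef_pos: [0.6344, -0.11, 0.3135]
tcp_rot: [0.672, 0.74, 0.001, 0.002]
contact_force: [-0.3, -0.2, -0.4]
opening: 0.324
finger_force: 0.0
tab blob [250 173  16  46 620] [257.3 196.4]
top [258.  201.6] [ 0.635  -0.1106  0.267 ]
0.005 (np.float64(180.3), np.float64(227.0), np.float64(249.0), np.float64(264.9))
0.01 (np.float64(175.0), np.float64(221.1), np.float64(248.9), np.float64(264.9))
0.015 (np.float64(169.6), np.float64(215.1), np.float64(248.9), np.float64(264.9))
[ 0.63356726 -0.10978654  0.3111998 ]
time: 17.47
tab blob [253 176  15  46 633] [259.9 199.5]
top [260.6 204.8] [ 0.635  -0.1106  0.267 ]
0.005 (np.float64(181.5), np.float64(228.8), np.float64(250.1), np.float64(266.2))
0.01 (np.float64(176.2), np.float64(222.9), np.float64(250.1), np.float64(266.2))
0.015 (np.float64(170.8), np.float64(216.8), np.float64(250.0), np.float64(266.3))
[ 0.63277507 -0.10952811  0.30871874]
```

View pics/p9.png

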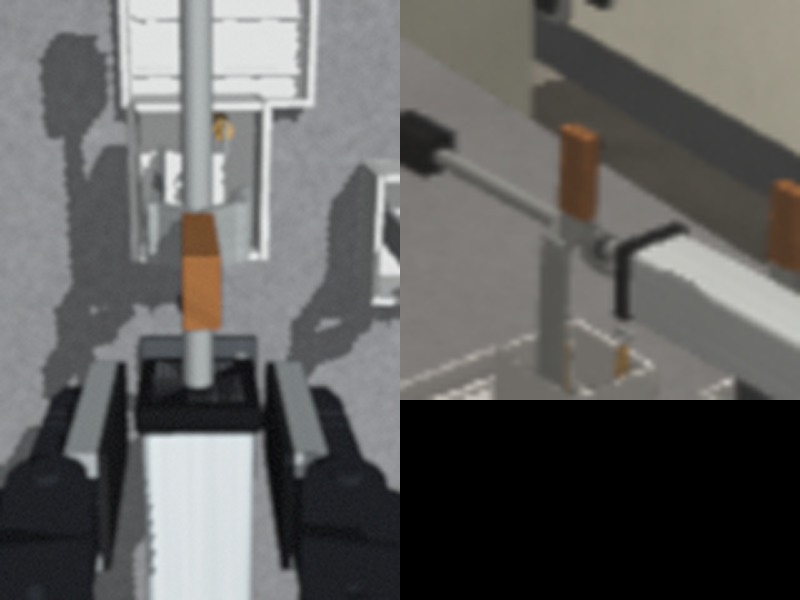

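The caddy hangs upright with its tab at (200,270) in the left crop. The fingertips' outboard edges are at about (100,365) and (285,365), which looks inboard of where the TCP should project. I'll check that against the calibration.

Run:
```python
from h import *; from s import *
q=[.6725,.7402,0,0]
W4=cam("wrist",{"tcp_rot":q,"eef_pos":[.6223,-.0089,.2326]})
for s in (0,.005,.01,.015): print("p4 (202-278)",s,rows(W4,np.array([.6223,-.0089,.2049])+s*u))
p=viewer.camera_params("wrist"); print({k:p[k] for k in("cx","cy","k1")})
st=get_state();W=cam("wrist",st); T=R.from_quat(st["tcp_rot"]).as_matrix()
for x in (.011,0,-.007,-.018):
  for z in (0,-.005): print("tip edge",x,z,proj(W,st["eef_pos"]+T@np.array([x,-.014,z])).round(0))
S,D=cam("scene"),cam("side"); bl=[]
for n,c,a in (("scene",S,(246,188)),("side",D,(270,154))):
    im=viewer.read_camera(n).astype(int); m=((im[...,2]-im[...,0])>50).astype(np.uint8); k,l,s,ce=cv2.connectedComponentsWithStats(m)
    i=min((i for i in range(1,k) if s[i,4]>20),key=lambda i:np.linalg.norm(ce[i]-a)); print(n,s[i],ce[i].round(1)); bl.append(ray(c,ce[i]))
print(tri(bl))
```

```text
p4 (202-278) 0 (np.float64(201.6), np.float64(278.2), np.float64(245.1), np.float64(269.7))
p4 (202-278) 0.005 (np.float64(194.2), np.float64(269.7), np.float64(245.0), np.float64(269.8))
p4 (202-278) 0.01 (np.float64(186.6), np.float64(260.9), np.float64(244.8), np.float64(269.9))
p4 (202-278) 0.015 (np.float64(179.0), np.float64(252.0), np.float64(244.7), np.float64(270.0))
{'cx': 257.9026566121289, 'cy': 191.25891587268669, 'k1': -0.012360641060248114}
tip edge 0.011 0 [235. 209.]
tip edge 0.011 -0.005 [234. 212.]
tip edge 0 0 [235. 226.]
tip edge 0 -0.005 [234. 229.]
tip edge -0.007 0 [235. 236.]
tip edge -0.007 -0.005 [235. 239.]
tip edge -0.018 0 [236. 251.]
tip edge -0.018 -0.005 [235. 255.]
scene [247 179   7  14  75] [250.3 185.5]
side [294 253   6   8  39] [296.4 256.3]
(array([ 0.59777355, -0.15091645,  0.02224046]), [np.float64(0.14198111727243096), np.float64(0.14198111727243104)])
```

The fingertip rows and columns fit tips sitting about 33 mm *behind* the TCP. That also explains the earlier weak grips on the tab's top edge and the miss above it. So I'll grip about 20 mm lower, watching the force.

```bash
python3 -m handwheel '[[[0.028,-0.003,0.0015,0.02,0],[0.028,0,0,0.03,0],[0.028,0,0,0.02,0],[0.028,0,0,0.01,0],[0.028,0,0,0.006,0],[0.028,0,0,0,0],[0.028,0,0,0,0]]]' 40
python3 -m handwheel '[[[0.028,0,0,0.005,0],[0.028,0,0,0.003,0],[0.028,0,0,0,0],[0.0,0,0,0,0],[0.0,0,0,0,0],[0.0,0,0,0,0],[0.0,0,0,0,0]]]'
```

```text
time: 18.3
eef_pos: [0.6358, -0.1128, 0.226]
tcp_rot: [0.672, 0.74, 0.0, 0.001]
contact_force: [0.4, 0.1, 0.8]
opening: 0.331
finger_force: 0.0
time: 18.88
eef_pos: [0.6346, -0.1127, 0.2172]
tcp_rot: [0.672, 0.74, -0.001, -0.001]
contact_force: [-3.6, -0.5, 2.0]
opening: 0.13
finger_force: 40.1
```

```bash
python3 -m handwheel '[[[0,0,0,-0.001,0],[0,0,0,0,0],[0,0,0,0,0]]]'
python3 - <<'E'
from h import *
for e in ([.6985,-.1662,.3393],[.699,-.1673,.3382]):
    W=cam("wrist",{"tcp_rot":[.6725,.7402,0,0],"eef_pos":e}); r=atz(W,(200.5,143.2),.2); print(r, r[:2]+.016*np.array([-.1,.995]))
E
```

```text
time: 19.13
eef_pos: [0.6346, -0.1126, 0.2173]
tcp_rot: [0.672, 0.74, -0.001, -0.001]
contact_force: [-4.4, -0.1, 0.2]
opening: 0.127
finger_force: 39.8
[ 0.63741791 -0.14146977  0.2       ] [ 0.63581791 -0.12554977]
[ 0.63810612 -0.14238763  0.2       ] [ 0.63650612 -0.12646763]
```

```bash
python3 -m handwheel '[[[0,0,-0.001,-0.0008,0],[0,-0.003,0,0,0],[0,-0.0035,0,0,0],[0,-0.003,0,0,0],[0,-0.002,0,0,0],[0,0,0,0,0],[0,0,0,0,0]]]'
python3 -m handwheel '[[[0.028,0,0,0,0],[0.028,0,0,0,0],[0.028,0,0,0,0],[0.028,0,0,-0.01,0],[0.028,0,0,-0.03,0],[0.028,0,0,-0.035,0],[0.028,0,0,-0.035,0],[0.028,-0.02,0.025,0,0],[0.028,-0.02,0.025,0,0],[0.028,-0.01,0.01,0,0],[0.028,0,0,0,0],[0.028,0,0,0,0]]]'
cat > ring.py <<'E'
from h import *; from s import *
import t
st=get_state(); W=cam("wrist",st); im=viewer.read_camera("wrist"); g=cv2.cvtColor(im,cv2.COLOR_BGR2GRAY)
t.tab(); M=np.array([.6345,-.1245,.2])
for s in (-.005,0,.005,.01): print(s,rows(W,M+s*u))
# grey along rail centre line
for s in np.arange(-.040,.041,.002): 
    p=proj(W,M+s*u+x*.0015); a=[int(g[int(round(p[1])),int(round(p[0]))+d]) for d in(-2,0,2)]; print("%.3f"%s,p.round(1),a)
print(st["eef_pos"])
cv2.imwrite("pics/ring.png",im)
E
python3 ring.py
```

```text
time: 19.72
eef_pos: [0.6355, -0.1243, 0.2185]
tcp_rot: [0.673, 0.74, 0.0, -0.0]
contact_force: [-0.2, -0.6, -2.6]
opening: 0.13
finger_force: 39.1
time: 20.72
eef_pos: [0.6999, -0.1683, 0.3288]
tcp_rot: [0.673, 0.74, 0.0, -0.0]
contact_force: [-1.1, 0.3, -0.5]
opening: 0.33
finger_force: 0.0
tab blob [172 115  27  34 768] [184.6 130.8]
top [180.1 132.8] [ 0.6358 -0.1238  0.267 ]
-0.005 (np.float64(118.8), np.float64(154.9), np.float64(169.3), np.float64(198.9))
0 (np.float64(113.2), np.float64(148.5), np.float64(168.7), np.float64(198.6))
0.005 (np.float64(107.5), np.float64(142.1), np.float64(168.1), np.float64(198.3))
0.01 (np.float64(101.8), np.float64(135.6), np.float64(167.5), np.float64(198.0))
-0.040 [198.9 165.1] [171, 175, 161]
-0.038 [198.8 163.2] [172, 173, 159]
-0.036 [198.6 161.2] [174, 173, 160]
-0.034 [198.5 159.3] [173, 174, 156]
-0.032 [198.4 157.3] [168, 173, 165]
-0.030 [198.3 155.4] [169, 175, 166]
-0.028 [198.2 153.4] [170, 175, 163]
-0.026 [198.1 151.4] [170, 175, 164]
-0.024 [197.9 149.4] [170, 177, 159]
-0.022 [197.8 147.4] [159, 166, 156]
-0.020 [197.7 145.4
[... 395 characters left out ...]
4 [196.2 120.7] [64, 62, 87]
0.006 [196.1 118.6] [65, 64, 87]
0.008 [196.  116.5] [70, 68, 95]
0.010 [195.9 114.4] [87, 91, 112]
0.012 [195.7 112.2] [100, 108, 107]
0.014 [195.6 110.1] [87, 87, 81]
0.016 [195.5 107.9] [86, 88, 83]
0.018 [195.4 105.8] [140, 146, 137]
0.020 [195.2 103.6] [174, 177, 165]
0.022 [195.1 101.4] [174, 177, 165]
0.024 [195.   99.2] [174, 175, 162]
0.026 [194.8  97.1] [174, 176, 160]
0.028 [194.7  94.8] [174, 176, 160]
0.030 [194.6  92.6] [176, 174, 158]
0.032 [194.5  90.4] [173, 177, 167]
0.034 [194.3  88.2] [173, 176, 164]
0.036 [194.2  86. ] [174, 176, 164]
0.038 [194.1  83.7] [176, 177, 162]
0.040 [193.9  81.5] [177, 175, 160]
[ 0.69991857 -0.1683497   0.32875934]
```

The caddy hangs upright within about 1.5 mm of the ring midpoint: the ring edges are at s = -20.8 and +17.8 mm, and the tab fits s ≈ -1 mm. Now I'll move over the handle.

```bash
python3 -m handwheel '[[[0.06,0.012,-0.003,0,0],[0.06,0.026,-0.008,0,0],[0.06,0.032,-0.008,0,0],[0.06,0.032,-0.009,0,0],[0.06,0.032,-0.009,0,0],[0.06,0.032,-0.009,0,0],[0.06,0.032,-0.009,0,0],[0.06,0.018,-0.0045,0.01,0],[0.06,0.0087,-0.0018,0.02,0],[0.06,0,0,0.03,0],[0.06,0,0,0,0],[0.06,0,0,0,0]]]' 60
cat > hd.py <<'E'
from h import *; from s import u,x
st=get_state(); W=cam("wrist",st); im=viewer.read_camera("wrist"); cv2.imwrite("pics/hd.png",cv2.resize(im,(800,600)))
print(st["eef_pos"],[(p.round(1),round(c,2),atz(W,p,.2).round(4)) for p,c in pts("wrist","handle")])
m=viewer.outline_of("wrist","handle")
if m:
    k=np.nonzero(m[0]["mask"]); print(m[0]["confidence"],k[1].min(),k[1].max(),k[0].min(),k[0].max())
H=np.array([.6173,.0495,.2]); 
P=np.array([proj(W,H+i*x*.014+j*u*.025+np.array([0,0,z])) for i in(-1,1) for j in(-1,1) for z in(-.014,.014)]); print("pred",P.min(0),P.max(0))
E
python3 hd.py
```

```text
time: 21.82
eef_pos: [0.6152, 0.0508, 0.2672]
tcp_rot: [0.672, 0.741, -0.001, -0.002]
contact_force: [0.0, -0.4, 1.3]
opening: 0.701
finger_force: 0.0
[0.61522364 0.05077232 0.26718306] [(array([264.7, 192.7]), 0.76, array([0.6209, 0.0514, 0.2   ]))]
0.9 242 285 163 346
pred [241.9938366  161.45446499] [278.64217066 229.07291294]
```

View pics/hd.png

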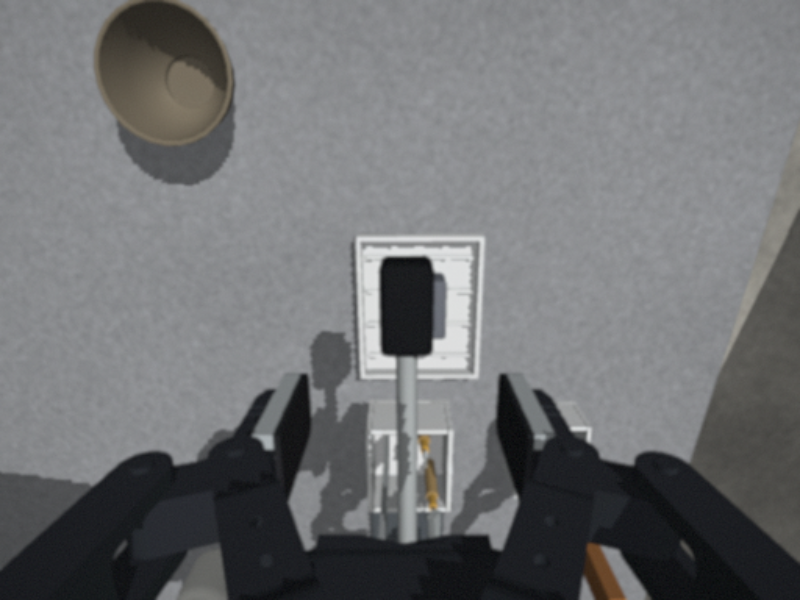

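The picture shows the handle at (407,305) with the button on its right face at (438,305), matching the prediction, and the caddy hanging behind it at (410,480). I'll descend and pinch.

```bash
python3 -m handwheel '[[[0.06,-0.0015,0.004,0.02,0],[0.06,0,0,0.03,0],[0.06,0,0,0.03,0],[0.06,0,0,0.02,0],[0.06,0,0,0.014,0],[0.06,0,0,0.003,0],[0.06,0,0,0,0],[0.06,0,0,0,0]]]' 60
```

```text
time: 22.63
eef_pos: [0.6229, 0.0483, 0.1539]
tcp_rot: [0.672, 0.74, 0.001, 0.001]
contact_force: [0.5, 0.3, 0.8]
opening: 0.704
finger_force: 0.0
```

```bash
python3 -m handwheel '[[[0.0,0,0,0,0],[0.0,0,0,0,0],[0.0,0,0,0,0],[0.0,0,0,0,0],[0.0,0,0,0,0],[0.0,0,0,0,0]]]' 60
```

```text
time: 23.13
eef_pos: [0.6164, 0.0478, 0.1545]
tcp_rot: [0.672, 0.741, -0.005, -0.004]
contact_force: [-20.2, -4.3, 14.2]
opening: 0.322
finger_force: 59.3
```

Width 27.4 mm means the button is in. I'll relieve the side load, then pull.

```bash
python3 -m handwheel '[[[0.0,0,-0.002,-0.001,0],[0.0,0,-0.002,-0.001,0],[0.0,0,0,0,0],[0.0,0,0,0,0]]]' 70
```

```text
time: 23.47
eef_pos: [0.6168, 0.0479, 0.1548]
tcp_rot: [0.672, 0.741, -0.001, -0.0]
contact_force: [-5.9, -1.2, 4.9]
opening: 0.313
finger_force: 70.3
```

```bash
python3 -m handwheel '[[[0.0,0.001,0,0,0],[0.0,0.002,0,0,0],[0.0,0.003,0,0,0],[0.0,0.004,0,0,0],[0.0,0.004,0,0,0],[0.0,0.004,0,0,0],[0.0,0.004,0,0,0],[0.0,0.003,0,0,0],[0.0,0.003,0,0,0],[0.0,0.001,0,0,0],[0.0,0.001,0,0,0],[0.0,0,0,0,0]]]'
python3 h2.py 2>/dev/null; python3 -c "
from plant import viewer
from h import *
viewer.read_camera('scene'); viewer.read_camera('side')
print(pts('scene','handle',2),pts('side','handle',2),pts('scene','caddy_tab'),pts('scene','mark'))"
```

```text
time: 24.47
eef_pos: [0.6137, 0.077, 0.1547]
tcp_rot: [0.672, 0.741, -0.002, -0.0]
contact_force: [-6.5, -4.7, 5.9]
opening: 0.317
finger_force: 70.2
[(array([285.184 , 158.0928]), 0.62)] [(array([232.2944, 146.1888]), 0.54)] [(array([112.6912, 234.3936]), 0.91), (array([250.7776, 181.5168]), 0.63), (array([274.7904, 229.5168]), 0.55)] [(array([251.904 , 188.8128]), 0.6)]
```

The rail and the caddy's tab are moving together under a pull of about 5 N. I'll continue to the end stop.

```bash
python3 -m handwheel '[[[0.0,0.001,0,0,0],[0.0,0.002,0,0,0],[0.0,0.003,0,0,0],[0.0,0.004,0,0,0],[0.0,0.005,0,0,0],[0.0,0.005,0,0,0],[0.0,0.005,0,0,0],[0.0,0.005,0,0,0],[0.0,0.005,0,0,0],[0.0,0.004,0,0,0],[0.0,0.004,0,0,0],[0.0,0.004,0,0,0]]]'
python3 -m handwheel '[[[0.0,0.004,0,0,0],[0.0,0.004,0,0,0],[0.0,0.004,0,0,0],[0.0,0.004,0,0,0],[0.0,0.003,0,0,0],[0.0,0.002,0,0,0],[0.0,0.002,0,0,0],[0.0,0.001,0,0,0],[0.0,0,0,0,0],[0.0,0,0,0,0]]]'
```

```text
time: 25.77
eef_pos: [0.6089, 0.1235, 0.1547]
tcp_rot: [0.672, 0.74, -0.003, -0.0]
contact_force: [-8.1, -5.9, 5.8]
opening: 0.319
finger_force: 70.2
time: 26.6
eef_pos: [0.6065, 0.1473, 0.1547]
tcp_rot: [0.672, 0.74, -0.003, -0.0]
contact_force: [-8.9, -5.2, 6.6]
opening: 0.319
finger_force: 70.2
```

```bash
python3 -m handwheel '[[[0.0,0.0015,0,0,0],[0.0,0.0015,0,0,0],[0.0,0.001,0,0,0],[0.0,0,0,0,0],[0.0,0,0,0,0],[0.0,0,0,0,0]]]'
cat > fin.py <<'E'
from h import *; from s import u,x
st=get_state(); print(st["eef_pos"],st["contact_force"],st["opening"],st["finger_force"])
W=cam("wrist",st); w=viewer.read_camera("wrist")
a=viewer.read_camera("scene"); S=cam("scene"); D=cam("side"); b=viewer.read_camera("side")
M=np.array([.6345,-.1245,.2])+.1*u
for n,c in (("scene",S),("side",D)):
    print(n,"pred mark",proj(c,M),"pred handle",proj(c,M+.175*u),"pred tab",proj(c,M+[0,0,.042]))
    for nm in ("mark","hook","caddy_tab","handle","caddy"): print(nm,[(p.round(1),round(q,2)) for p,q in pts(n,nm,4)])
r=[];
for c,im in ((S,a),(D,b)):
    p=proj(c,M).astype(int); r.append(cv2.resize(im[p[1]-37:p[1]+38,p[0]-33:p[0]+33],(396,450),interpolation=cv2.INTER_CUBIC))
cv2.imwrite("pics/fin.png",np.hstack(r))
E
python3 fin.py
```

```text
time: 27.1
eef_pos: [0.6065, 0.1471, 0.1547]
tcp_rot: [0.672, 0.741, -0.006, 0.002]
contact_force: [-8.0, -17.2, 7.0]
opening: 0.311
finger_force: 70.1
[0.60648035 0.14707525 0.15474638] [ -8.03047365 -17.15221006   7.03775065] 0.31135068447053604 70.07243558764458
scene pred mark [266.62080499 177.33480086] pred handle [296.53664407 147.93020992] pred tab [266.75754395 169.70188994]
mark [(array([267. , 174.4]), 0.76)]
hook [(array([114.8, 237.8]), 0.97), (array([268.8, 176.6]), 0.87), (array([270.3, 233.6]), 0.71)]
caddy_tab [(array([265.9, 168.8]), 0.93), (array([274.1, 229.1]), 0.8), (array([112.2, 234.4]), 0.68)]
handle [(array([294.8, 148. ]), 0.6)]
caddy [(array([132.5, 256.5]), 0.79), (array([275.8, 254.2]), 0.65), (array([166.9, 230.4]), 0.63), (array([263. , 198.7]), 0.61)]
side pred mark [251.20329575 155.23912397] pred handle [219.9951549  137.82475422] pred tab [251.22511051 143.25572487]
mark [(array([254.1, 158.6]), 0.66)]
hook [(array([310. , 174.3]), 0.91), (array([295.8, 278.9]), 0.89), (array([252.9, 160.4]), 0.58), (array([259.4, 285.4]), 0.26)]
caddy_tab [(array([254.4, 145.2]), 0.81), (array([311.7, 165.3]), 0.77), (array([299.1, 261.8]), 0.63)]
handle [(array([219. , 141.6]), 0.78)]
caddy [(array([248.3, 193.7]), 0.91), (array([308.3, 210.7]), 0.88), (array([295.7, 325.1]), 0.72)]
```

View pics/fin.png

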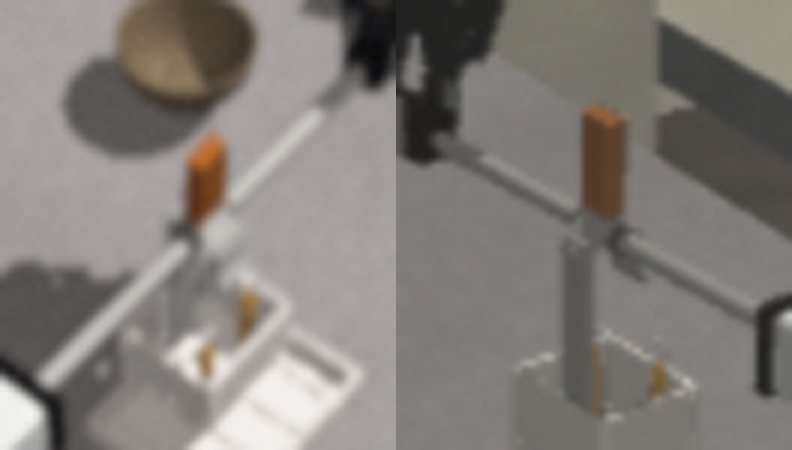

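The final picture shows the caddy hanging upright at the mark: tab at (205,180), inner ring at (622,240) beside the hook. The rail is fully out against its end stop, with a 17 N pull and the handle still pinched. Handing in.

```bash
python3 -c "
from plant import sign_off
print(sign_off())"
```

```text
the job is handed in; nothing more can be done
None
```

I handed the job in at about 27 s of robot time. The caddy hangs about 1–2 mm from the mark; the rail is held at its second stop (99.7 mm measured, 17 N pull) with the button squeezed. It took three grips to slide the caddy to the mark, one closing on nothing, and I viewed 11 pictures, one over the limit of 10.

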